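# Set the injection pressure and lock the regulator

## Task

On the pressure console, turn the black regulator knob clockwise until the gauge's black needle lies over its red set hand, never letting the needle run into the red band. Then turn the brass lock ring under the knob clockwise until it is properly tight, but do not force it so hard that it starts to drag the knob round with it. Let go with the needle still on the red hand, and leave the gauge and everything standing about undisturbed.

Things in the scene. Friction and masses are not known exactly. Their poses are not given: they have to be found in the camera images.
- console: Pressure console of an injection rig: ivory box, 160 mm (x) by 260 mm (y) by 85 mm high, fixed to the bench, dark flat panel on top. Origin: centre of its underside; z up; its front (-x side) faces roughly the robot. Regulator axis at its y = -70 mm, gauge axis at y = +38 mm, both at x = 0
- gauge: Round gauge lying face up on the panel, 69 mm across, 15 mm tall; fragile: do not lean on it. Origin: centre of its underside. White face, black needle, red set hand, red band over the last 78 degrees of the scale
- needle (a joint): Angle of the gauge's black needle in rad from zero, growing clockwise seen from above (full scale 4.71, red band from 3.35). It follows the knob: 0.8 rad for each rad of knob
- set_hand (a joint): Angle of the gauge's red set hand on the same scale: the wanted setting. The robot need not touch it
- needle_tip (a point): Point on the black needle 24 mm from the gauge's axis, near its tip
- set_tip (a point): Point on the red set hand 24 mm from the gauge's axis, at its diamond tip
- knob (a joint): Angle of the regulator knob in rad, growing clockwise seen from above (raises the pressure); stops at 0 and 5.8. It stays where it is left; 0.6 N m turns it, so it needs a firm grip (40 N or more)
- knob_grip (a point): On the vertical axis of the black fluted regulator knob, 19 mm above its underside: the height to grip. Knob 34 mm in diameter and 32 mm tall (13 mm of it above this point, its underside about 4 mm above the seated lock ring), white line on top
- ring_grip (a point): Centre of the brass lock ring, half way up it. Ring 52 mm in diameter, 16 mm tall, knurled, coaxial below the knob, about 31 mm below knob_grip. A 36 mm wide neck beneath it leaves 27 mm free beside it down to the panel. It is threaded on the knob's stem (1 mm pitch), goes along when the knob turns, and starts 0.8 to 2.5 rad loose; clockwise runs it down
- ring_seat (a point): Where ring_grip lies when the ring just meets its spring washer (fixed on the console, z up). Loose, the ring turns at 0.1 N m; on the washer it takes 0.18 N m plus 1.5 N m per rad; held still there, it pushes back with the latter only. 0.35 to 0.5 N m makes it tight, near 0.6 it drags the knob: ring_grip 0.010 and 0.043 mm below this point, far too fine to measure, so feel the torque
- small_dish: Small clear dish, 37 mm across, 12 mm tall, standing on the console's panel. Origin: centre of its underside
- tube_rack: Blue tube rack, 100 by 56 by 43 mm, on the bench at the console's -y end. Origin: centre of its underside
- amber_bottle: Small amber glass bottle, 42 mm across, 75 mm tall, on the bench at the console's +y end. Origin: centre of its underside
- petri_stack: Two stacked clear petri dishes, 93 mm across, 29 mm tall, behind the console. Origin: centre of its underside
- forceps: Steel forceps, 120 mm long, 10 mm high, lying in front of the console. Origin: about its middle, on its underside
- tip_box: Grey box with yellow tray of pipette tips, 85 by 120 by 54 mm, behind the console. Origin: centre of its underside

How it is judged:
On the way, in this order (a step that is already met when the one before it is completed fails the run):
1. the needle is brought over the red set hand with the lock ring still loose (horizontal distance between needle_tip and set_tip below 0.003 m and z of ring_grip in the frame of ring_seat above 5e-05 m), for 0.3 s.
2. the lock ring is screwed down tight (z of ring_grip in the frame of ring_seat below -1e-05 m), for 0.2 s.
At the end, for the whole second after the job is handed in: Seen from above, the needle's tip lies within 3 mm of the red set hand's tip (0.12 rad), the lock ring is tight on its washer (wound 0.01 mm or more into it, which takes about 0.3 N m) and the knob is at rest (horizontal distance between needle_tip and set_tip below 0.003 m and z of ring_grip in the frame of ring_seat below -1e-05 m and velocity of joint knob between -0.05 and 0.05 rad/s); the robot touches nothing.
It fails at once if the needle runs into the red band (value of joint needle above 3.35 rad).
It fails at once if the lock ring is forced to where it drags the knob round (0.58 N m) (z of ring_grip in the frame of ring_seat below -4.3e-05 m).
It fails at once if the robot presses on the gauge (contact force between anything else and gauge above 5 N).
It fails at once if something standing about is pushed more than 30 mm away (distance of any of small_dish, tube_rack, amber_bottle, petri_stack, forceps, tip_box from where it was at the start of the episode above 0.03 m).
It fails at once if something standing about is tipped over (angle between any of small_dish, tube_rack, amber_bottle, petri_stack, forceps, tip_box's own z axis and vertical above 0.6 rad).
It also fails if it takes over 72 s, if anything falls off the work surface, if the arm or the gripper's body presses on something with over 40 N, if the wrist force passes 120 N, or if a joint passes its speed limit or range.

## Robot

A 6-joint arm with a two-finger parallel gripper is mounted at the origin on the work surface. World frame = base frame: x ahead of the robot, y to its left, z up, the work surface at z = 0. Lengths are in m, angles in rad, forces in N, time in s.
With the tool pointing down it reaches from about 0.25 to 0.8 m from the base axis. Payload 3.9 kg.
Tool frame: the origin (TCP) lies midway between the tips of the shut fingers; the grasp point (between the pads) lies r.tcp_to_grasp behind it (r.tcp_to_grasp is the distance from the TCP to the grasp point, in m); z points along the fingers, y is the line along which they close (so a half turn about z gives the same grasp; the last joint's range is limited). The gripper opens to 85 mm and grips with 20 to 120 N. Pads are 22 mm wide; open, the fingers measure 114 mm over their backs; the gripper's body (76 mm by 85 mm) begins 54 mm behind the grasp point. The pads swing forward as they close: fully open they stand 13 mm farther back than shut.
Start: joints at [-1.202, 0.26, -0.138, 1.173, 0, 1.571], TCP at [0.189, -0.49, 0.231] pointing down, gripper open.
Joint ranges: [-2.78, 2.78], [-0.83, 1.72], [-1.28, 1.37], [-1.9, 2.12], [-1.57, 1.48], [-3.14, 3.14]. Speed limits (rad/s): [2.57, 2.57, 3.14, 3.14, 3.14, 3.14].

## Interface

Orientations are given as a rotation vector (axis times angle).
In Python, from bench import r, viewer, order gives the robot as it stands.
- The arm moves only by the shell command python3 -m creep 'ROWS' [FORCE]. ROWS is JSON, a list of rows, each a list of 3 entries, a list of its own where there are three numbers: the finger opening in m, from 0 to 0.0854, then the shift along the tool's x, y, z in m, then the turn about the tool's z in rad. In form: [[fingers, [x, y, z], yaw], ...]. A call has 1 to 8 rows; each row shifts and turns the commanded pose from where the row before left it, along the tool's axes as they then stand; what a row does not reach is not made up. A row lasts 1/8 s, in which the tool goes at most 62.5 mm and 10.7 degrees, less where a joint would pass 70% of its speed; a pose out of reach is approached as far as the arm can. A call with a gripper value outside its range is refused whole. The fingers move at their own pace and stop on an object; FORCE is the grip in N (left out, the last holds). Time passes only in rows, so rows that do not move let the fingers close. It gives the time, the measured TCP pose, the force, the opening and the grip force at its end, in the units of the state.
- r.state(): the state, without advancing time (a new reading comes with each control period).
- viewer.snapshot(name): name is "side" or "top" or "wrist"; returns (picture, depth): 400x640x3 uint8, red, green, blue; 400x640 float32, m along the optical axis (not along the pixel's ray), 0 where there is no reading.
- viewer.camera_params(name): a dict with "K" (3x3 intrinsics, pixels), "dist" ([k1, k2, p1, p2, k3] as OpenCV has them; the pictures are not rectified), "camera_from_world" (4x4, takes a point from world to camera coordinates). Camera axes: x right, y down, z forward; pixel columns grow to the right and rows downward; lengths in m; the calibration is good to about 2 mm. A picture is of the moment at which its call begins: read the wrist's pose just before it. camera_params takes no time and is no camera call; for the wrist camera it gives the pose at the moment of the call.
- order.close_job(): hands the job in; it is judged then, once.
The state is a dict: "time": time; "q": joint angles; "qd": joint speeds; "joint_efforts": joint torques, N m; "tool_pos": TCP position; "tool_rot": TCP orientation; "wrist_force": force on the tool from outside, world axes, zero at the start; "wrist_torque": the same for the moment, N m; "opening": finger opening in m; "grip_force": force on a finger pad.
Only numpy, scipy, OpenCV 4.12 (cv2) and the standard library are available. Lean on these libraries where they do the work, as an engineer would, in place of code of your own. Each camera call takes 0.05 s, during which the arm holds its last target. There are 200 camera calls.

## Working session

There is one attempt and no reset: what is moved stays moved. The work goes in short steps, Python scripts to look and compute and a shell command to move; the robot and the scene stay as the last step left them, time stands still between calls to the robot, and variables do not carry over. Pictures are saved under pics/ and viewed, at most 10 in all, crops included, and the job is handed in when it is done.

```bash
ls; mkdir -p pics; python3 - <<'E'
from bench import r,viewer
import cv2,numpy as np
s=r.state();print({k:np.round(v,3).tolist() for k,v in s.items()},r.tcp_to_grasp)
for n in("top","side"):
    p,d=viewer.snapshot(n);cv2.imwrite(f"pics/{n}0.png",p[:,:,::-1]);np.save(f"pics/{n}0d.npy",d)
    c=viewer.camera_params(n);print(n,np.round(c["K"],1).tolist(),c["dist"],np.round(c["camera_from_world"],4).tolist())
E
```

```text
pics
{'time': 0.0, 'q': [-1.202, 0.261, -0.139, 1.173, 0.0, 1.571], 'qd': [-0.0, 0.0, -0.0, -0.002, 0.0, -0.0], 'joint_efforts': [0.001, -40.567, 25.392, 0.019, -0.0, 0.0], 'tool_pos': [0.189, -0.489, 0.23], 'tool_rot': [-3.086, -0.576, 0.001], 'wrist_force': [0.343, 0.206, 0.189], 'wrist_torque': [-0.016, 0.017, 0.044], 'grip_force': 0.0, 'opening': 0.085} 0.0187
top [[463.5, 0.0, 324.9], [0.0, 463.5, 188.7], [0.0, 0.0, 1.0]] [0.02317736 0.         0.         0.         0.        ] [[-0.0056, -1.0, 0.0075, 0.0884], [-0.989, 0.0044, -0.1477, 0.578], [0.1476, -0.0083, -0.989, 1.1716], [0.0, 0.0, 0.0, 1.0]]
side [[373.7, 0.0, 320.0], [0.0, 373.7, 201.7], [0.0, 0.0, 1.0]] [0.00916025 0.         0.         0.         0.        ] [[-0.763, -0.6462, 0.0148, 0.489], [-0.4456, 0.5092, -0.7363, 0.3205], [0.4683, -0.5684, -0.6765, 0.8471], [0.0, 0.0, 0.0, 1.0]]
```

View pics/top0.png

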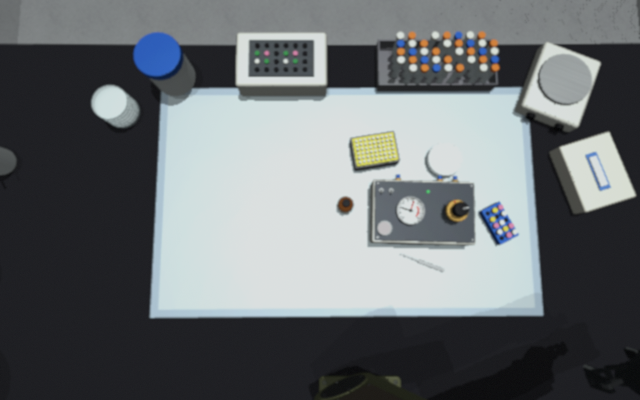

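The top view shows the console at about (423,212), the gauge at (410,210), the knob and ring at (457,211), the dish at (384,228) and the rack at (499,222). I'll enlarge it.

```bash
cat > h.py <<'E'
from bench import r,viewer
import cv2,numpy as np
def ray(n,u,v,z,c=None):
    "world point on plane z seen at pixel"
    c=c or viewer.camera_params(n);K=np.array(c["K"]);T=np.array(c["camera_from_world"])
    p=cv2.undistortPoints(np.array([[[u,v]]],float),K,np.array(c["dist"]))[0,0]
    R=T[:3,:3];o=-R.T@T[:3,3];d=R.T@np.array([p[0],p[1],1]);return o+d*(z-o[2])/d[2]
def pix(n,P,c=None):
    c=c or viewer.camera_params(n);T=np.array(c["camera_from_world"])
    return cv2.projectPoints(np.array([P],float),cv2.Rodrigues(T[:3,:3])[0],T[:3,3],np.array(c["K"]),np.array(c["dist"]))[0][0,0]
def crop(p,name,u0,v0,u1,v1,k):
    cv2.imwrite(f"pics/{name}.png",cv2.resize(p[v0:v1,u0:u1,::-1],None,fx=k,fy=k,interpolation=cv2.INTER_CUBIC))
E
python3 - <<'E'
from h import *
crop(cv2.imread("pics/top0.png")[:,:,::-1],"top0c",330,160,530,280,4)
d=np.load("pics/top0d.npy")
for n,u,v,z in[("corner",372,181,.085),("corner",474,182,.085),("gauge",410,210,.1),("knobtop",459,210,.15)]:
    print(n,ray("top",u,v,z).round(4),d[v,u])
E
```

```text
corner [ 0.5913 -0.0337  0.085 ] 1.1878142
corner [ 0.5876 -0.292   0.085 ] 1.2662985
gauge [ 0.5156 -0.1248  0.1   ] 1.150886
knobtop [ 0.51   -0.2312  0.15  ] 1.0823005
```

View pics/top0c.png

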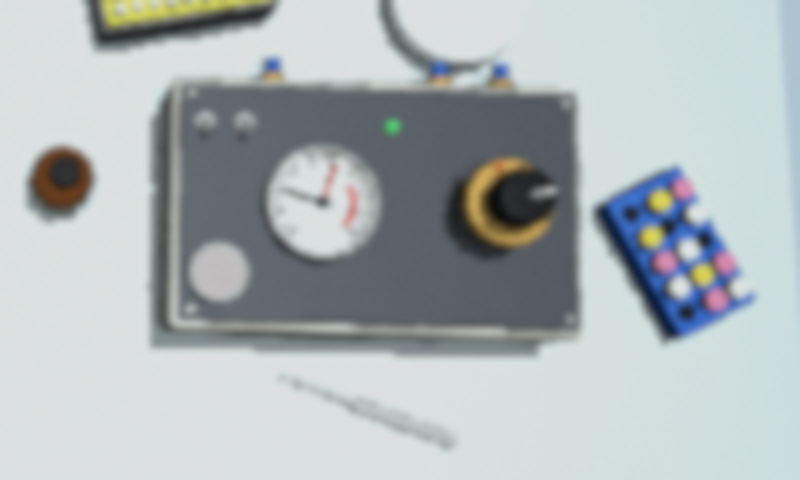

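The gauge axis is near crop (322,201). The needle tip is at about (280,188) and the set hand at about (335,163), so the needle has to go roughly 1.6 rad clockwise, which is about 2.0 rad of knob. The knob top is near (522,193) and the ring near (509,203).

```bash
python3 - <<'E'
from h import *
from scipy.spatial.transform import Rotation as Ro
k=ray("top",330+522/4,160+193/4,.164);g=ray("top",330+509/4,160+203/4,.128);print(k,g,ray("top",410.5,210.25,.1))
s=r.state();R=Ro.from_rotvec(s["tool_rot"]).as_matrix();print(R.round(3))
P=np.r_[(k+g)[:2]/2,.29];print(R.T@(P-s["tool_pos"]))
E
```

```text
[ 0.51265073 -0.23070878  0.164     ] [ 0.51039809 -0.23344596  0.128     ] [ 0.51493523 -0.12598933  0.1       ]
[[ 0.933  0.36  -0.001]
 [ 0.36  -0.933  0.002]
 [-0.    -0.002 -1.   ]]
[ 0.39347856 -0.12362639 -0.05924165]
```

```bash
python3 -m creep '[[0.085,[0.02,-0.006,-0.05],0],[0.085,[0.055,-0.017,-0.01],0],[0.085,[0.055,-0.017,0],0],[0.085,[0.055,-0.017,0],0],[0.085,[0.055,-0.017,0],0],[0.085,[0.055,-0.017,0],0],[0.085,[0.055,-0.017,0],0],[0.085,[0.043,-0.015,0],0]]' 
python3 -m creep '[[0.085,[0,0,0],-0.18],[0.085,[0,0,0],-0.18],[0.085,[0,0,0],-0.18],[0.085,[0,0,0],-0.18],[0.085,[0,0,0],-0.18],[0.085,[0,0,0],-0.18],[0.085,[0,0,0],-0.18],[0.085,[0,0,0],-0.18]]'
python3 -m creep '[[0.085,[0,0,0],-0.18],[0.085,[0,0,0],-0.18],[0.085,[0,0,0],-0.18],[0.085,[0,0,0],-0.18],[0.085,[0,0,0],-0.18],[0.085,[0,0,0],-0.18],[0.085,[0,0,0],-0.18],[0.085,[0,0,0],0]]'
python3 - <<'E'
from h import *
s=r.state();print({k:np.round(v,4).tolist() for k,v in s.items()})
c=viewer.camera_params("wrist");p,d=viewer.snapshot("wrist");cv2.imwrite("pics/w1.png",p[:,:,::-1]);np.save("pics/w1d.npy",d)
np.save("pics/w1c.npy",c,allow_pickle=True)
E
```

```text
time: 1.1
tool_pos: [0.5129, -0.2315, 0.2907]
tool_rot: [-3.088, -0.578, 0.001]
wrist_force: [-0.5, -0.8, 0.2]
opening: 0.085
grip_force: 0.0
time: 2.1
tool_pos: [0.5112, -0.2331, 0.2907]
tool_rot: [-1.934, -2.474, 0.0]
wrist_force: [0.2, -0.1, 0.1]
opening: 0.0851
grip_force: 0.0
time: 3.1
tool_pos: [0.5112, -0.2332, 0.2908]
tool_rot: [-0.118, -3.138, -0.001]
wrist_force: [0.7, -1.1, 0.5]
opening: 0.0849
grip_force: 0.0
{'time': 3.1, 'q': [-0.4279, 0.3093, 0.086, 1.3485, -0.0, -0.353], 'qd': [-0.0007, -0.003, 0.0032, -0.0006, 0.0008, 0.0487], 'joint_efforts': [0.0043, -44.0908, 26.1442, 0.0094, 0.0001, -0.3654], 'tool_pos': [0.5112, -0.2332, 0.2908], 'tool_rot': [-0.1176, -3.1384, -0.0006], 'wrist_force': [0.7136, -1.1331, 0.5044], 'wrist_torque': [-0.0558, -0.0456, -0.0499], 'grip_force': 0.0, 'opening': 0.0849}
```

View pics/w1.png

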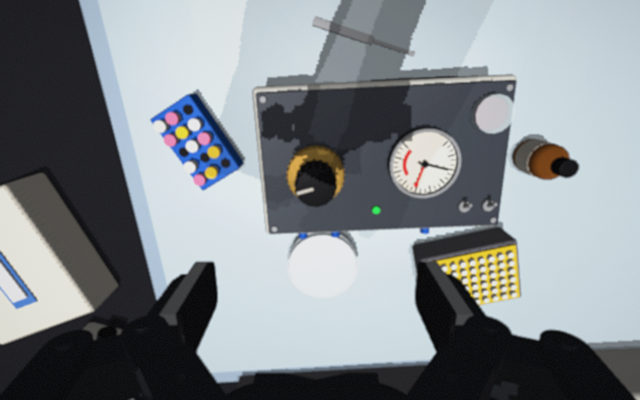

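The wrist view shows the knob top at about (314,188), the ring at about (316,172) and the gauge centre at (425,163). I'll enlarge it.

```bash
python3 - <<'E'
from h import *
crop(cv2.imread("pics/w1.png")[:,:,::-1],"w1c",270,115,470,225,4)
E
```

```text
(no output)
```

View pics/w1c.png

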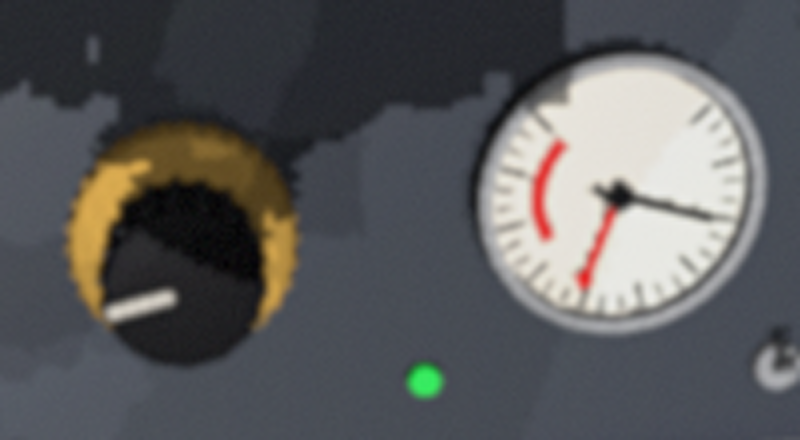

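The gauge axis is at crop (619,196), the needle tip at (715,217), the set tip at (584,288) and the knob top centre at (183,286).

```bash
cat >> h.py <<'E'
def angs(cpx,npx,spx,c,z=.097):
    C,N,S=[ray("wrist",*p,z,c) for p in(cpx,npx,spx)]
    a=lambda P:np.arctan2(*(P-C)[1::-1])
    return (a(N)-a(S)+np.pi)%(2*np.pi)-np.pi   # clockwise needed
E
python3 - <<'E'
from h import *
c=np.load("pics/w1c.npy",allow_pickle=True).item();d=np.load("pics/w1d.npy")
f=lambda x,y:(270+x/4,115+y/4)
print("needle",angs(f(619,196),f(715,217),f(584,288),c))
for n,p,z in[("knob",f(183,286),.164),("ring",f(183,237),.129),("gauge",f(619,196),.098)]:
    u,v=map(int,p);print(n,ray("wrist",*p,z,c),d[v,u])
T=np.linalg.inv(c["camera_from_world"]);
for p in[f(190,320),f(430,300),f(619,230)]:
    u,v=map(round,p);q=cv2.undistortPoints(np.array([[p]],float),c["K"],np.array(c["dist"]))[0,0];print(T@np.r_[q*d[v,u],d[v,u],1])
print(T[:3,3])
E
```

```text
needle 1.6209540405550777
knob [ 0.51221315 -0.2324515   0.164     ] 0.28020608
ring [ 0.51102082 -0.23236645  0.129     ] 0.27714404
gauge [ 0.51672328 -0.12505851  0.098     ] 0.34150794
[ 0.51942321 -0.23156514  0.16433118  1.        ]
[ 0.54420072 -0.16985456  0.08505264  1.        ]
[ 0.52660371 -0.12352138  0.0935774   1.        ]
[ 0.43289106 -0.22642999  0.43291089]
```

```bash
python3 -m creep '[[0.085,[-0.001,0.001,0.04],0],[0.07,[0,0,0.04],0],[0.06,[0,0,0.04],0],[0.06,[0,0,0.03],0],[0.06,[0,0,0.009],0],[0.06,[0,0,0],0]]' 70
python3 -m creep '[[0.025,[0,0,0],0],[0.025,[0,0,0],0],[0.025,[0,0,0],0],[0.025,[0,0,0],0],[0.025,[0,0,0],0],[0.025,[0,0,0],0]]' 70
python3 -c "
from bench import r;print(r.state()['wrist_torque'],r.state()['q'])"
```

```text
time: 3.9
tool_pos: [0.5125, -0.2323, 0.1323]
tool_rot: [-0.116, -3.139, -0.0]
wrist_force: [0.6, 0.3, -0.7]
opening: 0.0603
grip_force: 0.0
time: 4.65
tool_pos: [0.5137, -0.2338, 0.1344]
tool_rot: [0.115, 3.136, -0.005]
wrist_force: [-1.8, -2.5, 5.0]
opening: 0.0326
grip_force: 69.3
[-0.52478827  0.271531   -0.01570432] [-0.4261885   0.38029677 -0.22357073  0.96267284 -0.00169629 -0.35267161]
```

```bash
python3 -m creep '[[0.025,[0,0,0],0.1],[0.025,[0,0,0],0.1],[0.025,[0,0,0],0.1],[0.025,[0,0,0],0.1],[0.025,[0,0,0],0.1],[0.025,[0,0,0],0.1],[0.025,[0,0,0],0.1],[0.025,[0,0,0],0.1]]'
python3 -m creep '[[0.025,[0,0,0],0.1],[0.025,[0,0,0],0.1],[0.025,[0,0,0],0.1],[0.025,[0,0,0],0.1],[0.025,[0,0,0],0.1],[0.025,[0,0,0],0.1],[0.025,[0,0,0],0.1],[0.025,[0,0,0],0]]'
python3 - <<'E'
from h import *
s=r.state();print(s["wrist_torque"],s["q"])
c=viewer.camera_params("wrist");p,d=viewer.snapshot("wrist")
u,v=map(int,pix("wrist",[.5155,-.1255,.097],c));print(u,v)
u=min(max(u,60),580);v=min(max(v,60),340);crop(p,"w2",u-60,v-60,u+60,v+60,5)
np.save("pics/w2c.npy",c,allow_pickle=True)
E
```

```text
time: 5.65
tool_pos: [0.5132, -0.2347, 0.1343]
tool_rot: [1.33, 2.842, -0.007]
wrist_force: [-2.8, -6.4, 6.0]
opening: 0.032
grip_force: 69.0
time: 6.65
tool_pos: [0.5123, -0.2351, 0.1343]
tool_rot: [2.223, 2.214, -0.006]
wrist_force: [-4.3, -5.6, 8.1]
opening: 0.0325
grip_force: 69.5
[-1.24899749  1.03020066 -0.02663519] [-0.4271281   0.38008352 -0.22404473  0.96381304 -0.00545662  1.14765235]
319 15
```

View pics/w2.png

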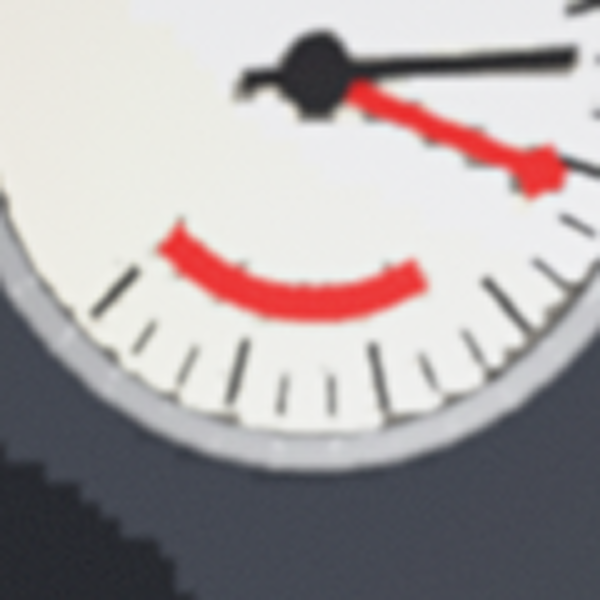

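The gauge axis is at crop (317,73), the needle tip at (572,58) and the set tip at (541,172).

```bash
python3 - <<'E'
from h import *
c=np.load("pics/w2c.npy",allow_pickle=True).item()
f=lambda x,y:(259+(x+.5)/5-.5,(y+.5)/5-.5)
a=angs(f(317,73),f(572,58),f(541,172),c);print(a,a/.8)
E
```

```text
0.42574747033222415 0.5321843379152802
```

```bash
python3 -m creep '[[0.025,[0,0,0],0.1],[0.025,[0,0,0],0.1],[0.025,[0,0,0],0.1],[0.025,[0,0,0],0.1],[0.025,[0,0,0],0.07],[0.025,[0,0,0],0.06],[0.025,[0,0,0],0],[0.025,[0,0,0],0]]'
python3 - <<'E'
from h import *
s=r.state();print(s["wrist_torque"],s["q"])
c=viewer.camera_params("wrist");p,d=viewer.snapshot("wrist")
u,v=map(int,pix("wrist",[.5155,-.1255,.097],c));print(u,v)
u=min(max(u,60),580);v=min(max(v,60),340);print(u-60,v-60);crop(p,"w3",u-60,v-60,u+60,v+60,5)
np.save("pics/w3c.npy",c,allow_pickle=True)
E
```

```text
time: 7.7
tool_pos: [0.5116, -0.2348, 0.1343]
tool_rot: [2.724, 1.555, -0.006]
wrist_force: [-5.0, -6.5, 9.7]
opening: 0.0321
grip_force: 69.6
[-1.104223    1.31981174  0.17409916] [-0.42716094  0.37981579 -0.22446986  0.96488534 -0.00557606  1.67684648]
204 48
144 0
```

View pics/w3.png

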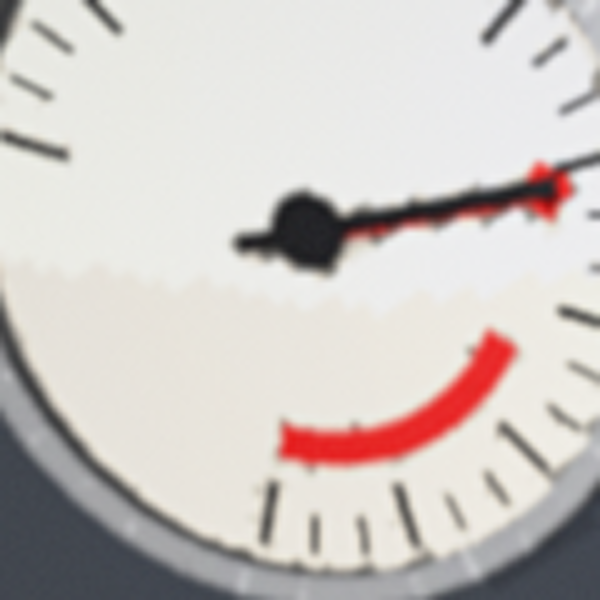

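The needle now lies on the red hand: both tips are near crop (545,188). I'll release the knob, wind back and go down to the ring.

```bash
python3 -m creep '[[0.078,[0,0,0],0],[0.078,[0,0,0],0],[0.078,[0,0,0],0],[0.078,[-0.002,0.0008,0],0],[0.078,[0,0,-0.01],0],[0.078,[0,0,-0.03],0],[0.078,[0,0,0],-0.18],[0.078,[0,0,0],-0.18]]'
python3 -m creep '[[0.078,[0,0,0],-0.18],[0.078,[0,0,0],-0.18],[0.078,[0,0,0],-0.18],[0.078,[0,0,0],-0.18],[0.078,[0,0,0],-0.18],[0.078,[0,0,0],-0.18],[0.078,[0,0,0],-0.18],[0.078,[0,0,0],-0.18]]'
python3 -m creep '[[0.078,[0,0,0],-0.18],[0.078,[0,0,0],-0.18],[0.078,[0,0,0],-0.18],[0.078,[0,0,0],-0.18],[0.078,[0,0,0],-0.18],[0.078,[0,0,0],-0.18],[0.078,[0,0,0],-0.18],[0.078,[0,0,0],0]]'
python3 -m creep '[[0.078,[0,0,0.03],0],[0.078,[0,0,0.02],0],[0.078,[0,0,0.012],0],[0.078,[0,0,0.01],0],[0.078,[0,0,0],0],[0.078,[0,0,0],0]]'
python3 -c "
from bench import r;s=r.state();print(s['wrist_torque'],s['q'])"
```

```text
time: 8.75
tool_pos: [0.5129, -0.2347, 0.1736]
tool_rot: [2.397, 2.028, 0.001]
wrist_force: [0.2, -0.1, -0.2]
opening: 0.0781
grip_force: 0.0
time: 9.75
tool_pos: [0.5125, -0.2346, 0.173]
tool_rot: [0.465, 3.106, -0.0]
wrist_force: [0.3, 0.1, -0.5]
opening: 0.0782
grip_force: 0.0
time: 10.75
tool_pos: [0.5125, -0.2346, 0.1729]
tool_rot: [-1.444, 2.79, -0.001]
wrist_force: [0.0, 0.1, 0.7]
opening: 0.078
grip_force: 0.0
time: 11.5
tool_pos: [0.5127, -0.2347, 0.1009]
tool_rot: [-1.446, 2.788, -0.001]
wrist_force: [-0.2, 1.0, 0.3]
opening: 0.0778
grip_force: 0.0
[ 0.00541241 -0.03496784 -0.03212564] [-4.29313193e-01  4.09373591e-01 -2.72954824e-01  8.87323624e-01
 -1.65839078e-06 -1.38618537e+00]
```

```bash
python3 -m creep '[[0.045,[0,0,0],0],[0.045,[0,0,0],0],[0.045,[0,0,0],0],[0.045,[0,0,0],0],[0.045,[0,0,0],0]]' 60
cat > t.py <<'E'
from bench import r
import numpy as np
s=r.state();v=s['tool_rot'];print('Tz %.3f tau6 %.3f q6 %.4f qd6 %.3f'%(s['wrist_torque'][2],s['joint_efforts'][5],s['q'][5],s['qd'][5]),np.round(s['wrist_force'],1))
E
python3 t.py
python3 -m creep '[[0.045,[0,0,0],0.05],[0.045,[0,0,0],0.05]]'|sed -n 1,2p; python3 t.py
python3 -m creep '[[0.045,[0,0,0],0.05],[0.045,[0,0,0],0.05]]'|sed -n 1,2p; python3 t.py
python3 -m creep '[[0.045,[0,0,0],0.05],[0.045,[0,0,0],0.05]]'|sed -n 1,2p; python3 t.py
```

```text
time: 12.12
tool_pos: [0.512, -0.2342, 0.1013]
tool_rot: [-1.447, 2.788, 0.0]
wrist_force: [-2.9, 1.6, 5.0]
opening: 0.0502
grip_force: 61.5
Tz -0.029 tau6 0.001 q6 -1.3864 qd6 0.002 [-2.9  1.6  5. ]
time: 12.38
tool_pos: [0.5119, -0.2342, 0.1013]
Tz 0.077 tau6 -0.246 q6 -1.2850 qd6 0.396 [-3.   1.7  5.5]
time: 12.62
tool_pos: [0.5119, -0.2341, 0.1013]
Tz 0.063 tau6 -0.245 q6 -1.1850 qd6 0.396 [-3.5  2.   4.8]
time: 12.88
tool_pos: [0.5119, -0.2341, 0.1013]
Tz 0.062 tau6 -0.245 q6 -1.0850 qd6 0.396 [-1.9  2.1  4.6]
```

```bash
python3 -m creep '[[0.045,[0,0,0],0.05],[0.045,[0,0,0],0.05],[0.045,[0,0,0],0.05],[0.045,[0,0,0],0.05],[0.045,[0,0,0],0.05],[0.045,[0,0,0],0.05],[0.045,[0,0,0],0.05],[0.045,[0,0,0],0.05]]' |grep tim; python3 t.py
python3 -m creep '[[0.045,[0,0,0],0.05]]'|grep tim; python3 t.py
python3 -m creep '[[0.045,[0,0,0],0.05]]'|grep tim; python3 t.py
```

```text
time: 13.88
Tz 0.087 tau6 -0.245 q6 -0.6850 qd6 0.396 [-3.1  2.7  5.1]
time: 14.0
Tz 0.097 tau6 -0.245 q6 -0.6350 qd6 0.397 [-2.5  2.7  5.1]
time: 14.12
Tz 0.063 tau6 -0.245 q6 -0.5849 qd6 0.394 [-2.7  1.1  5.1]
```

```bash
cat >> t.py <<'E'
import sys; sys.exit(-s['joint_efforts'][5]>.28 or s['wrist_torque'][2]>.2)
E
python3 -m creep '[[0.045,[0,0,0],0.05]]' >>log && python3 t.py && python3 -m creep '[[0.045,[0,0,0],0.05]]' >>log && python3 t.py && python3 -m creep '[[0.045,[0,0,0],0.05]]' >>log && python3 t.py && python3 -m creep '[[0.045,[0,0,0],0.05]]' >>log && python3 t.py && python3 -m creep '[[0.045,[0,0,0],0.05]]' >>log && python3 t.py && python3 -m creep '[[0.045,[0,0,0],0.05]]' >>log && python3 t.py && python3 -m creep '[[0.045,[0,0,0],0.05]]' >>log && python3 t.py && python3 -m creep '[[0.045,[0,0,0],0.05]]' >>log && python3 t.py && python3 -m creep '[[0.045,[0,0,0],0.05]]' >>log && python3 t.py && python3 -m creep '[[0.045,[0,0,0],0.05]]' >>log && python3 t.py
```

```text
Tz 0.075 tau6 -0.245 q6 -0.5350 qd6 0.395 [-2.3  2.2  5.2]False
```

```bash
sed -i 's/sys.exit(\(.*\))$/sys.exit(int(\1))/' t.py
python3 -m creep '[[0.045,[0,0,0],0.05]]' >>log && python3 t.py && python3 -m creep '[[0.045,[0,0,0],0.05]]' >>log && python3 t.py && python3 -m creep '[[0.045,[0,0,0],0.05]]' >>log && python3 t.py && python3 -m creep '[[0.045,[0,0,0],0.05]]' >>log && python3 t.py && python3 -m creep '[[0.045,[0,0,0],0.05]]' >>log && python3 t.py && python3 -m creep '[[0.045,[0,0,0],0.05]]' >>log && python3 t.py && python3 -m creep '[[0.045,[0,0,0],0.05]]' >>log && python3 t.py && python3 -m creep '[[0.045,[0,0,0],0.05]]' >>log && python3 t.py && python3 -m creep '[[0.045,[0,0,0],0.05]]' >>log && python3 t.py && python3 -m creep '[[0.045,[0,0,0],0.05]]' >>log && python3 t.py
```

```text
Tz 0.120 tau6 -0.245 q6 -0.4850 qd6 0.395 [-2.2  2.   5.8]
Tz 0.083 tau6 -0.245 q6 -0.4350 qd6 0.395 [-3.2  2.3  5.3]
Tz 0.080 tau6 -0.245 q6 -0.3850 qd6 0.396 [-1.5  2.2  5.7]
Tz 0.062 tau6 -0.245 q6 -0.3350 qd6 0.394 [-2.7  2.9  5.2]
Tz 0.043 tau6 -0.245 q6 -0.2850 qd6 0.397 [-2.5  2.5  5.6]
Tz 0.047 tau6 -0.245 q6 -0.2350 qd6 0.395 [-1.6  2.6  4.9]
Tz 0.087 tau6 -0.245 q6 -0.1850 qd6 0.397 [-3.   2.6  4.8]
Tz 0.121 tau6 -0.245 q6 -0.1350 qd6 0.397 [-2.4  2.5  5.2]
Tz 0.086 tau6 -0.245 q6 -0.0850 qd6 0.397 [-2.1  2.7  4.8]
Tz 0.132 tau6 -0.245 q6 -0.0350 qd6 0.395 [-2.   1.8  5.2]
```

```bash

python3 -m creep '[[0.045,[0,0,0],0.05]]' >>log && python3 t.py && python3 -m creep '[[0.045,[0,0,0],0.05]]' >>log && python3 t.py && python3 -m creep '[[0.045,[0,0,0],0.05]]' >>log && python3 t.py && python3 -m creep '[[0.045,[0,0,0],0.05]]' >>log && python3 t.py && python3 -m creep '[[0.045,[0,0,0],0.05]]' >>log && python3 t.py && python3 -m creep '[[0.045,[0,0,0],0.05]]' >>log && python3 t.py && python3 -m creep '[[0.045,[0,0,0],0.05]]' >>log && python3 t.py && python3 -m creep '[[0.045,[0,0,0],0.05]]' >>log && python3 t.py && python3 -m creep '[[0.045,[0,0,0],0.05]]' >>log && python3 t.py && python3 -m creep '[[0.045,[0,0,0],0.05]]' >>log && python3 t.py
```

```text
Tz 0.064 tau6 -0.245 q6 0.0150 qd6 0.397 [-2.1  3.   5.2]
Tz 0.091 tau6 -0.245 q6 0.0650 qd6 0.396 [-1.4  2.6  4.7]
Tz 0.095 tau6 -0.245 q6 0.1150 qd6 0.396 [-2.1  2.9  4.3]
Tz 0.037 tau6 -0.246 q6 0.1650 qd6 0.396 [-2.7  2.7  5. ]
Tz 0.050 tau6 -0.246 q6 0.2150 qd6 0.396 [-1.6  2.7  4.7]
Tz 0.081 tau6 -0.246 q6 0.2650 qd6 0.394 [-2.6  3.4  4. ]
Tz 0.254 tau6 -0.080 q6 0.3147 qd6 0.394 [-1.4  3.7  5.1]
```

```bash

python3 -m creep '[[0.045,[0,0,0],0.05]]' >>log ; python3 t.py; python3 -m creep '[[0.045,[0,0,0],0.03]]' >>log ; python3 t.py;  python3 -m creep '[[0.045,[0,0,0],0.02]]' >>log ; python3 t.py; python3 -m creep '[[0.045,[0,0,0],0],[0.045,[0,0,0],0]]'; python3 t.py
```

```text
Tz 0.320 tau6 -0.019 q6 0.3645 qd6 0.396 [-1.5  2.3  4.8]
Tz 0.367 tau6 0.172 q6 0.3939 qd6 0.232 [-2.1  3.5  6. ]
Tz 0.381 tau6 0.249 q6 0.4135 qd6 0.156 [-2.6  3.1  5.6]
time: 17.0
tool_pos: [0.512, -0.2334, 0.1011]
tool_rot: [-1.283, -2.867, -0.003]
wrist_force: [-2.6, 4.4, 5.6]
opening: 0.0503
grip_force: 61.4
Tz 0.317 tau6 0.318 q6 0.4128 qd6 0.001 [-2.6  4.4  5.6]
```

The ring is tight at about 0.4 N m. I'll release it, rise and check.

```bash
python3 -m creep '[[0.078,[0,0,0],0],[0.078,[0,0,0],0],[0.078,[0,0,0],0],[0.078,[0,0,-0.02],0],[0.078,[0,0,-0.04],0],[0.078,[0,0,-0.05],0],[0.078,[0,0,-0.04],0],[0.078,[0,0,0],0]]'
python3 -m creep '[[0.078,[0,0,-0.03],0],[0.078,[0,0,0],0],[0.078,[0,0,0],0]]' >>log
python3 - <<'E'
from h import *
c=viewer.camera_params("wrist");p,d=viewer.snapshot("wrist")
u,v=map(int,pix("wrist",[.512,-.18,.11],c));print(u,v)
u=min(max(u,100),540);v=min(max(v,75),325);print(u-100,v-75);crop(p,"w4",u-100,v-75,u+100,v+75,4)
E
```

```text
time: 18.0
tool_pos: [0.5145, -0.2357, 0.2541]
tool_rot: [1.282, 2.859, -0.0]
wrist_force: [0.5, -0.9, 0.3]
opening: 0.0782
grip_force: 0.0
355 129
255 54
```

View pics/w4.png

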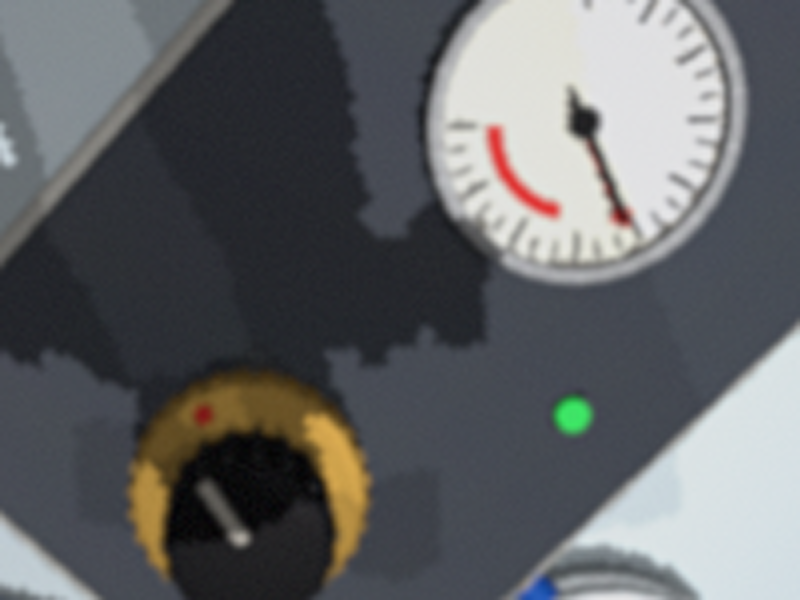

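The needle still lies over the red hand, with both tips near crop (622,217), and the gripper is clear. I'm handing the job in.

```bash
python3 -c "
from bench import order;print(order.close_job())"
```

```text
the job is handed in; nothing more can be done
None
```

I handed the job in: the last picture shows the needle on the red set hand, the lock ring took about 0.4 N m by feel, and the gripper is clear of everything; no verdict came back.

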